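# Turn the blue ring plate over beneath the dust shelf

### The job

The blue rings have dried: turn the blue plate over beneath the low clear shelf by its blue crank handle, over the top and all the way to its other stop, so that the copper rings on its underside now face up, and let go. Leave the yellow and the green plates as they are.

Things in the scene. Friction and masses are not known exactly. Their poses are not given: they have to be found in the camera images.
- blue_plate (a joint): angle of the blue plate (170 x 120 x 8 mm): 0 blue face up, handle level on the robot's left of the spindle; 1.57 plate on edge, handle straight above the spindle; 3.14 copper face up, handle level on the robot's right. Stops at 0 and 3.14; stays where left (friction 0.12 N m). Level spindle, 105 mm above the table, under a clear shelf (underside 185 mm up)
- blue_plate_grip (a point): middle of the blue crank handle: bar 16 mm thick, parallel to the spindle, reaching 60 mm towards the robot from the metal crank arm; fixed to the arm, it turns in the fingers. 60 mm from the spindle axis, 105 mm in front of the shelf, open above. Axes: x along the spindle, away from the robot; y from the spindle axis out to the handle; roll equals the joint angle
- yellow_plate_grip (a point): middle of the yellow crank handle, same sizes and axes; its plate lies yellow face up, handle on the robot's left. Leave alone. The three plates stand side by side in any order, spindles about 240 mm apart and roughly pointing away from the robot; small jars stand on the shelf above them
- green_plate_grip (a point): middle of the green crank handle, same sizes and axes; its plate is already turned, copper face up, handle on the robot's right. Leave alone

How it is judged (in metres and radians):
On the way:
1. the blue plate stands on edge, half-way over (value of joint blue_plate above 1.5 rad), for 0.05 s.
At the end, for the whole second after the job is handed in: The blue plate is turned over, copper rings up, within 0.2 rad (11 degrees) of its far stop and at rest; the yellow and green handles are within 20 mm of where they were at the start (value of joint blue_plate above 2.94 rad and velocity of joint blue_plate below 0.1 rad/s and distance of each of yellow_plate_grip, green_plate_grip from where it was at the start of the episode below 0.02 m); the robot touches nothing.
It fails at once if the yellow or the green plate is turned (its handle moved more than 30 mm) (distance of any of yellow_plate_grip, green_plate_grip from where it was at the start of the episode above 0.03 m).
It also fails if it takes over 35 s, if anything falls off the work surface, if the arm or the gripper's body presses on something with over 40 N, if the wrist force passes 120 N, or if a joint passes its speed limit or range.

### The arm

A 6-joint arm with a two-finger parallel gripper is mounted at the origin on the work surface. World frame = base frame: x ahead of the robot, y to its left, z up, the work surface at z = 0. Lengths are in m, angles in degrees, forces in N, time in s.
With the tool pointing down it reaches from about 0.4 to 0.825 m from the base axis. Payload 7 kg.
Tool frame: the origin (TCP) lies midway between the tips of the shut fingers; the grasp point (between the pads) lies 19 mm behind it; z points along the fingers, y is the direction in which the jaws open and shut (so a half turn about z gives the same grasp; the last joint's range is limited). The gripper opens to 88 mm and grips with 3 to 60 N. Pads are 19 mm wide; open, the fingers measure 130 mm over their backs; the gripper's body (78 mm by 193 mm) begins 47 mm behind the grasp point.
Start: joints at [90.418, 20.546, 0.682, 0, -70.136, -16.507], TCP at [0.187, 0.649, 0.227] pointing down, gripper open.
Joint ranges: [-176.03, 176.03], [-82.01, 121.73], [-58.28, 71.71], [-173.87, 95.51], [-174.79, -0.11], [-173.66, 173.66]. Speed limits (degrees/s): [136.94, 136.94, 172.46, 180, 180, 180].

### API

Orientations are given as [roll, pitch, yaw] about the fixed x, y, z axes, in that order (R = Rz(yaw) Ry(pitch) Rx(roll)).
In Python, from plant import sensors, viewer, r gives the robot as it stands. The module is installed in compiled form; this text tells all that it offers.
- The arm moves only by the shell command python3 -m handwheel 'ROWS' [OPENING] [FORCE]. ROWS is JSON, one flat list of numbers, 6 for each row, row after row: the shift along the world's x, y, z in cm, then the turn, a rotation vector about the world's x, y, z in rad. In form: [tx, ty, tz, wx, wy, wz, tx, ty, tz, wx, wy, wz, ...]. A call has 1 to 8 rows; each row is the pose to reach, as a shift and turn from the pose measured when the call began; what a row does not reach only later rows make up. A row lasts 1/10 s, in which the tool goes at most 50 mm and 8.59 degrees, less where a joint would pass 70% of its speed; a pose out of reach is approached as far as the arm can. A call with a gripper value outside its range is refused whole. OPENING is the closure in counts, from 0 (fully open) to 255 (shut), set as the call begins (- or left out, the last holds). The fingers move at their own pace and stop on an object; FORCE is the grip in N (left out, the last holds). Time passes only in rows, so rows that repeat a pose let the fingers close. It gives the time, the measured TCP pose, the force and the opening at its end, in the units of the state.
- sensors.get_state(): the state, without advancing time (a new reading comes with each control period).
- viewer.capture(name): name is "scene" or "top" or "wrist"; returns a dict with "img" (480x640x3 uint8, red, green, blue), "camera_matrix" (3x3 intrinsics, pixels), "camera_from_world" (4x4, takes a point from world to camera coordinates); the wrist camera has in their place "mount" (4x4, takes a point from camera to tool coordinates, whose origin is the TCP and whose axes are the flange's). Camera axes: x right, y down, z forward; pixel columns grow to the right and rows downward; lengths in m; the calibration is good to about 2 mm. A picture is of the moment at which its call begins: read the wrist's pose just before it. There is no depth.
- r.close_job(): hands the job in, once; it reports no verdict.
The state is a dict: "time_s": time; "joints": joint angles; "qd": joint speeds; "joint_torque": joint torques, N m; "tcp_pos": TCP position; "eef_rot": TCP orientation; "contact_force": force on the tool from outside, world axes, zero at the start; "moment": the same for the moment, N m; "gripper_width": finger opening in m.
Only numpy, scipy, OpenCV 4.12 (cv2) and the standard library are available. Lean on these libraries where they do the work, as an engineer would, in place of code of your own. Each camera call takes 0.05 s, during which the arm holds its last target.

## Working session

There is one attempt and no reset: what is moved stays moved. The work goes in short steps, Python scripts to look and compute and a shell command to move; the robot and the scene stay as the last step left them, time stands still between calls to the robot, and variables do not carry over. Pictures are saved under pics/ and viewed, and the job is handed in when it is done.

```bash
mkdir -p pics
python3 - <<'E'
from plant import sensors, viewer, r
import cv2,numpy as np
s=sensors.get_state();print(s)
np.set_printoptions(precision=4,suppress=True)
for n in("scene","top"):
    c=viewer.capture(n);cv2.imwrite(f"pics/{n}0.png",c["img"][:,:,::-1]);print(n,c["camera_matrix"],c["camera_from_world"])
E
```

```text
{'time_s': 0.0, 'joints': array([ 9.04181659e+01,  2.05929213e+01,  6.34742947e-01, -2.11945432e-02,
       -7.01342310e+01, -1.65070596e+01]), 'qd': array([ 0.07308305,  0.01269461,  0.03420416,  0.08938592, -0.00635366,
       -0.07518613]), 'joint_torque': array([-8.63951955e-04, -5.82716918e+01,  2.93047106e+01,  6.99704289e+00,
        6.87337102e-03, -1.72168834e-04]), 'tcp_pos': array([0.18694339, 0.64810318, 0.22560988]), 'eef_rot': array([ 1.79905738e+02, -7.15638904e-03, -1.60961062e+01]), 'contact_force': array([0.76377745, 0.03088779, 0.63978328]), 'moment': array([ 0.00696161,  0.00271278, -0.01292794]), 'gripper_width': 0.08785993954922319}
scene [[549.9346   0.     315.4757]
 [  0.     549.9346 236.4603]
 [  0.       0.       1.    ]] [[ 0.3065  0.9519  0.0046 -0.2257]
 [ 0.6687 -0.2119 -0.7127 -0.2917]
 [-0.6774  0.2215 -0.7015  1.4251]
 [ 0.      0.      0.      1.    ]]
top [[509.0958   0.     319.0575]
 [  0.     509.0958 236.9129]
 [  0.       0.       1.    ]] [[ 0.1736 -0.9848  0.0058 -0.0452]
 [-0.9609 -0.1706 -0.2182  0.631 ]
 [ 0.2159  0.0323 -0.9759  0.9613]
 [ 0.      0.      0.      1.    ]]
```

View pics/scene0.png

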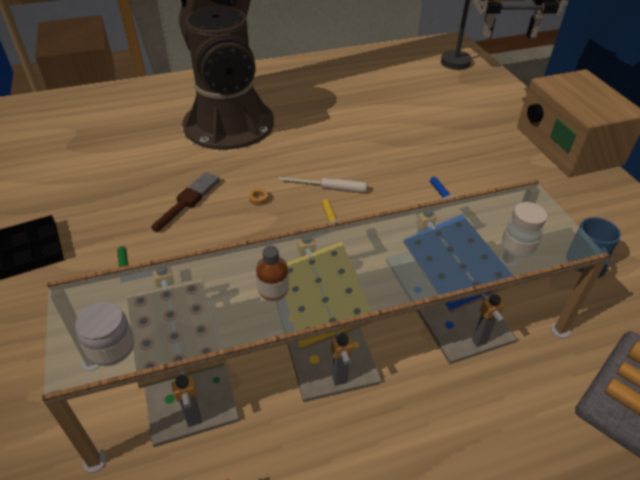

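View pics/top0.png

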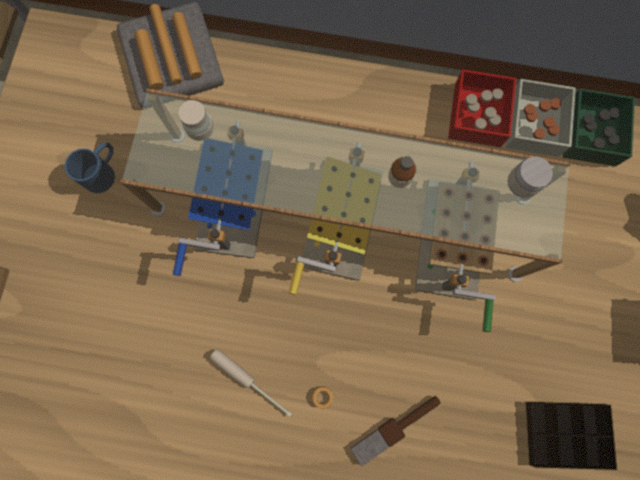

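The top view shows the blue handle at about (180,259), with its arm running right to the spindle at (217,240). The scene view shows it at about (440,187). I'll zoom in next.

Run:
```python
import cv2,numpy as np
a=cv2.imread("pics/top0.png")[215:290,150:250];b=cv2.imread("pics/scene0.png")[165:240,400:500]
f=lambda i:cv2.resize(i,None,fx=5,fy=5,interpolation=cv2.INTER_CUBIC)
cv2.imwrite("pics/zoom0.png",cv2.vconcat([f(a)[:290],f(b)[:290]]))
```

```text
(no output)
```

View pics/zoom0.png

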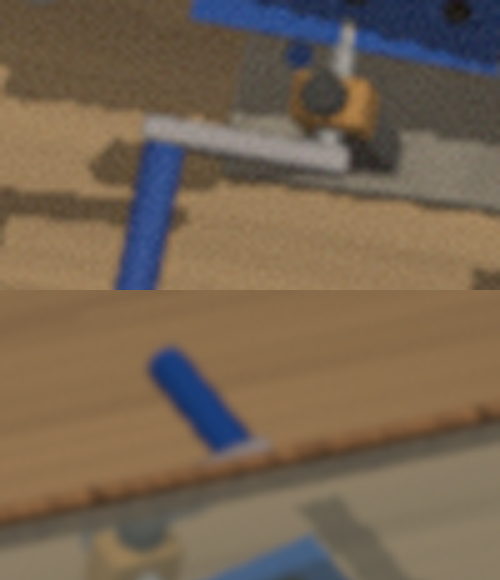

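```bash
cat > h.py <<'E'
import cv2,numpy as np
np.set_printoptions(precision=4,suppress=True)
Ks=np.array([[549.9346,0,315.4757],[0,549.9346,236.4603],[0,0,1]]);Kt=np.array([[509.0958,0,319.0575],[0,509.0958,236.9129],[0,0,1]])
from plant import viewer
E
python3 - <<'E'
from h import *
cs,ct=viewer.capture("scene"),viewer.capture("top")
P=lambda c:c["camera_matrix"]@c["camera_from_world"][:3]
def ends(c,box):
    x0,y0,x1,y1=box;im=c["img"][y0:y1,x0:x1].astype(int)
    m=(im[:,:,2]>im[:,:,0]*1.5+15).astype(np.uint8)
    n,l,st,_=cv2.connectedComponentsWithStats(m);k=1+np.argmax(st[1:,4])
    ys,xs=np.where(l==k);p=np.c_[xs+x0,ys+y0].astype(np.float32)
    mn=p.mean(0);d=np.linalg.svd(p-mn,full_matrices=False)[2][0]
    if d[1]<0:d=-d
    t=(p-mn)@d
    print(len(p),mn,cv2.minAreaRect(p)); return mn,mn+d*(t.min()),mn+d*t.max()
s=ends(cs,(420,165,460,198));t=ends(ct,(165,243,195,290))
pairs=[("mid",s[0],t[0]),("tip",s[1],t[2]),("root",s[2],t[1])]
for n,a,b in pairs:
    X=cv2.triangulatePoints(P(cs),P(ct),a.reshape(2,1).astype(float),b.reshape(2,1).astype(float));print(n,a,b,(X[:3]/X[3]).ravel())
# top px at z=.105
def atz(c,p,z):
    M=P(c);A=np.c_[M[:,0],M[:,1],M[:,2]*z+M[:,3]];x=np.linalg.solve(A,[p[0],p[1],1]);return x[:2]/x[2]
for q in t: print("top z.105",atz(ct,q,.105))
for q in s: print("scene z.105",atz(cs,q,.105))
print("z=.113 top",[atz(ct,q,.113) for q in t])
for nm,q in(("bl arm spindle end",(217,246)),("arm handle end",(181,241)),("yel h root",(300,263)),("yel tip",(295,292)),("yel arm sp",(336,269)),("yel back brg",(357,154)),("blue back brg",(236,131)),("green root",(490,300)),("green tip",(487,329)),("shelf front L",(123,183)),("shelf front R",(560,261))):
    print(nm,atz(ct,q,.185 if "shelf" in nm else .105))
E
```

```text
143 [438.9371 186.7762] ((438.9146423339844, 186.76828002929688), (22.64519500732422, 6.40312385559082), 51.34019470214844)
213 [179.4601 258.6291] ((179.40386962890625, 258.98077392578125), (7.060181140899658, 31.18246841430664), 11.309932708740234)
mid [438.9371 186.7762] [179.4601 258.6291] [0.5286 0.3147 0.1264]
tip [431.6854 178.0985] [176.302 274.263] [0.4988 0.3143 0.1249]
root [446.2181 195.4891] [182.4773 243.6924] [0.5574 0.3151 0.1279]
top z.105 [0.532  0.3225]
top z.105 [0.5617 0.3236]
top z.105 [0.5012 0.3214]
scene z.105 [0.5061 0.3287]
scene z.105 [0.4771 0.3274]
scene z.105 [0.5342 0.33  ]
z=.113 top [array([0.5309, 0.3201]), array([0.5604, 0.3212]), array([0.5004, 0.319 ])]
bl arm spindle end [0.569  0.2565]
arm handle end [0.5664 0.3276]
yel h root [0.5642 0.0915]
yel tip [0.5074 0.0907]
yel arm sp [0.5648 0.0211]
yel back brg [0.8048 0.0183]
blue back brg [0.8106 0.2703]
green root [ 0.5571 -0.2779]
green tip [ 0.5018 -0.2778]
shelf front L [0.6407 0.433 ]
shelf front R [ 0.6355 -0.3683]
```

Run:
```python
from h import *
cs,ct=viewer.capture("scene"),viewer.capture("top")
P=lambda c:c["camera_matrix"]@c["camera_from_world"][:3]
for n,a,b in (("ring",(260,197),(321,397)),("screwdriver tip",(280,180),(289,415)),("screwdr butt",(366,186),(213,355)),("yellow h",(329.5,211),(297,278)),("green h",(122.5,256),(488.5,314)),("brown jar cap",(271,255),(403,163)),("shelf leg foot",(562,330),(0,0)),("spindle bl rear knob",(494,302),(236,131)),("sp yel rear knob",(343,340),(357,154)),("front knob blue",(428,213),(215,234)),("front knob y",(307,240),(333,257))):
    X=cv2.triangulatePoints(P(cs),P(ct),np.array(a,float).reshape(2,1),np.array(b,float).reshape(2,1));X=(X[:3]/X[3]).ravel()
    e=[ (lambda u:u[:2]/u[2]-q)(P(c)@np.r_[X,1]) for c,q in((cs,a),(ct,b))]
    print(n,X,np.hstack(e))
cv2.imwrite("pics/t1.png",cv2.resize(ct["img"][110:340,100:340,::-1],None,fx=2.5,fy=2.5,interpolation=cv2.INTER_CUBIC))
```

```text
ring [0.3193 0.0066 0.0096] [-0.0478  0.0016 -0.0565 -0.0224]
screwdriver tip [0.2745 0.0637 0.009 ] [-0.1764  0.0091 -0.2158 -0.0913]
screwdr butt [0.3625 0.237  0.0173] [-0.4222  0.0561 -0.4815 -0.2584]
yellow h [0.5318 0.0913 0.1272] [-0.3552  0.0341 -0.362  -0.1753]
green h [ 0.5281 -0.2729  0.1215] [0.2244 0.0207 0.2293 0.0549]
brown jar cap [ 0.7362 -0.0608  0.2654] [ 1.5779 -0.0733  1.3374  0.5358]
shelf leg foot [0.894  0.4732 0.2986] [138.1774 -98.8532 113.6305  20.2145]
spindle bl rear knob [0.804  0.2674 0.1225] [-0.8229  0.1893 -0.6353 -0.4323]
sp yel rear knob [0.7985 0.0202 0.1215] [-0.9699  0.0926 -0.7489 -0.3654]
front knob blue [0.5881 0.2612 0.1245] [-0.1692  0.0321 -0.1632 -0.1001]
front knob y [0.5843 0.0319 0.1208] [-0.5922  0.0425 -0.5723 -0.2599]
```

View pics/t1.png

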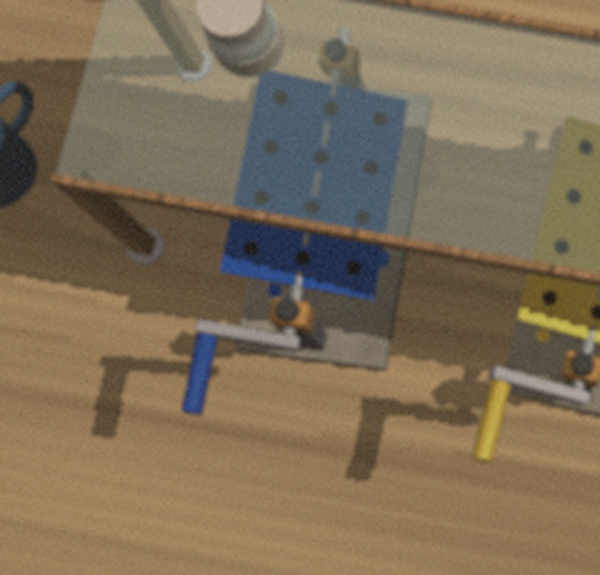

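Every triangulated height comes out 10–20 mm too high, including points on the table, so the height needs a check with the wrist camera. I'll move above the handle and look.

```bash
python3 -m handwheel '[4,-4.3,2,0,0,0.05, 8,-8.6,4,0,0,0.1, 11,-11.9,6,0,0,0.15, 14,-15.2,7.5,0,0,0.2, 17,-18.4,7.5,0,0,0.25, 20,-21.5,7.5,0,0,0.298, 23,-24.6,7.5,0,0,0.298, 26,-27.7,7.5,0,0,0.298]' 0 15
python3 -m handwheel '[2.5,-2.6,0,0,0,0, 3,-3.5,0,0,0,0, 3,-3.5,0,0,0,0, 3,-3.5,0,0,0,0]'
python3 - <<'E'
from h import *
from plant import sensors
s=sensors.get_state();c=viewer.capture("wrist");print(s["time_s"],s["tcp_pos"],s["eef_rot"],s["joints"]);print(c["camera_matrix"],c["mount"])
cv2.imwrite("pics/w1.png",c["img"][:,:,::-1])
E
```

```text
time_s: 1.1
tcp_pos: [0.4482, 0.3695, 0.3017]
eef_rot: [-180.0, -0.0, 1.0]
contact_force: [0.7, 0.7, -0.5]
gripper_width: 0.0875
time_s: 1.5
tcp_pos: [0.478, 0.3347, 0.3017]
eef_rot: [-180.0, -0.0, 1.0]
contact_force: [0.2, -0.0, -1.0]
gripper_width: 0.0877
1.5 [0.478  0.3347 0.3017] [-179.977    -0.0278    0.9511] [ 54.1913   9.6675  -4.3265   0.0088 -75.971   36.7577]
[[369.5015   0.     325.2372]
 [  0.     369.5015 239.9454]
 [  0.       0.       1.    ]] [[ 0.0012 -0.9663 -0.2573  0.0689]
 [ 1.      0.001   0.0008  0.0001]
 [-0.0005 -0.2573  0.9663 -0.1581]
 [ 0.      0.      0.      1.    ]]
```

View pics/w1.png

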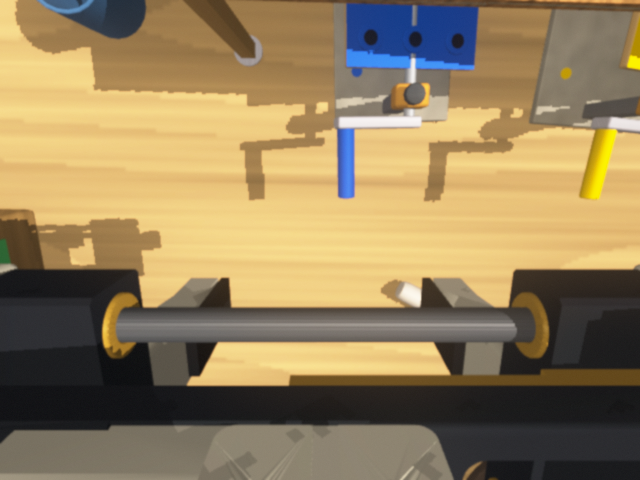

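The wrist view shows the blue handle from its root at (346,128) to its tip at (346,197). The spindle's front end is near (413,117). I'll combine this with the other cameras.

Run:
```python
from h import *
from plant import sensors
from scipy.spatial.transform import Rotation as R
s=sensors.get_state();cw,cs,ct=[viewer.capture(n) for n in("wrist","scene","top")]
T=np.eye(4);T[:3,:3]=R.from_euler("xyz",s["eef_rot"],degrees=True).as_matrix();T[:3,3]=s["tcp_pos"]
Pw=cw["camera_matrix"]@np.linalg.inv(T@cw["mount"])[:3]
P=lambda c:c["camera_matrix"]@c["camera_from_world"][:3]
def tri(P1,P2,a,b):
    X=cv2.triangulatePoints(P1,P2,np.array(a,float).reshape(2,1),np.array(b,float).reshape(2,1));X=(X[:3]/X[3]).ravel();u=P1@np.r_[X,1];return X,u[:2]/u[2]-a
def atz(M,p,z):
    A=np.c_[M[:,0],M[:,1],M[:,2]*z+M[:,3]];x=np.linalg.solve(A,[p[0],p[1],1]);return x[:2]/x[2]
im=cw["img"][126:205,325:370].astype(int);m=im[:,:,2]>im[:,:,0]*1.5+15
ys,xs=np.where(m);print("rows",ys.min()+126,ys.max()+126,"cols",xs.min()+325,xs.max()+325,xs.mean()+325,ys.mean()+126)
for y in (135,160,190): print(y,np.where(m[y-126])[0][[0,-1]]+325)
wm=(xs.mean()+325,ys.mean()+126)
print("w-top",tri(Pw,P(ct),wm,(179.46,258.63)));print("w-scene",tri(Pw,P(cs),wm,(438.94,186.78)))
print("w z.105",atz(Pw,wm,.105),"z.126",atz(Pw,wm,.126))
print("sp z.105",atz(Pw,(413,117),.105),atz(Pw,(413,117),.126), "root/tip",[atz(Pw,(346,v),.113) for v in(128,197)])
```

```text
rows 128 197 cols 339 354 346.3283442469598 161.9092609915809
135 [339 354]
160 [339 353]
190 [339 353]
w-top (array([0.5296, 0.3169, 0.1235]), array([-0.0182,  0.0336]))
w-scene (array([0.5282, 0.315 , 0.1253]), array([2.1967, 1.7511]))
w z.105 [0.5287 0.3158] z.126 [0.5297 0.317 ]
sp z.105 [0.5699 0.2563] [0.5686 0.2611] root/tip [array([0.5589, 0.3176]), array([0.4967, 0.3155])]
```

```bash
python3 -m handwheel '[2.3,-1,-3,0,0,0, 4.6,-1.9,-6,0,0,0, 4.6,-1.9,-10,0,0,0, 4.6,-1.9,-14,0,0,0, 4.6,-1.9,-17,0,0,0, 4.6,-1.9,-19,0,0,0, 4.6,-1.9,-21.1,0,0,0, 4.6,-1.9,-21.1,0,0,0]' 0 15
python3 - <<'E'
from h import *
for n in("wrist","top"):
    c=viewer.capture(n);i=c["img"][:,:,::-1]
    if n=="top": i=cv2.resize(i[160:320,120:330],None,fx=3,fy=3)
    cv2.imwrite(f"pics/{n}2.png",i)
E
```

```text
time_s: 2.5
tcp_pos: [0.5216, 0.3158, 0.0877]
eef_rot: [179.8, 0.2, 1.1]
contact_force: [-0.1, 0.3, 0.3]
gripper_width: 0.0874
```

View pics/wrist2.png

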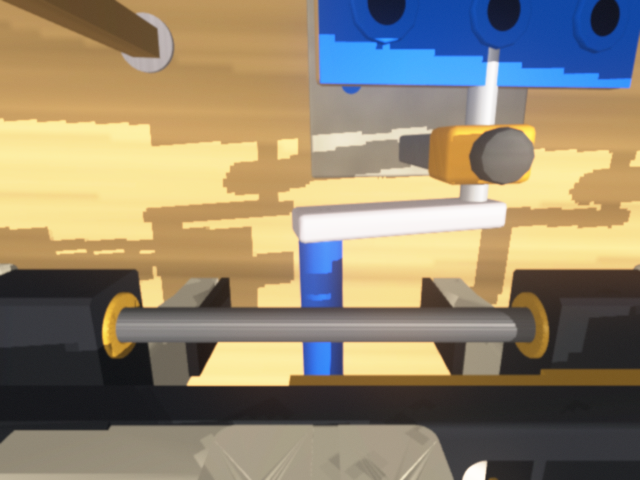

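View pics/top2.png

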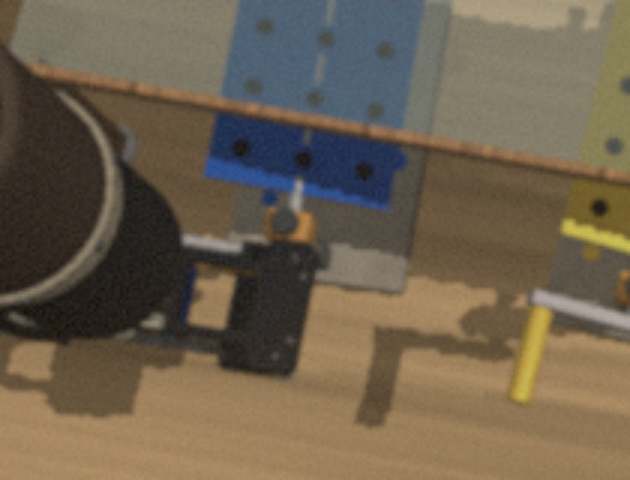

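The handle is centred between the fingers, at column 321 of 325. I'll close on it.

```bash
python3 -m handwheel '[0,0,0,0,0,0, 0,0,0,0,0,0, 0,0,0,0,0,0, 0,0,0,0,0,0, 0,0,0,0,0,0, 0,0,0,0,0,0, 0,0,0,0,0,0]' 255 15
```

```text
time_s: 3.3
tcp_pos: [0.5235, 0.3169, 0.091]
eef_rot: [180.0, -0.0, 1.1]
contact_force: [0.3, -0.4, -0.6]
gripper_width: 0.0373
```

```bash
python3 -m handwheel '[0,0,0,0,0,0, 0,0,0,0,0,0, 0,0,0,0,0,0, 0,0,0,0,0,0, 0,0,0,0,0,0, 0,0,0,0,0,0]'
```

```text
time_s: 3.9
tcp_pos: [0.5235, 0.317, 0.091]
eef_rot: [180.0, -0.0, 1.1]
contact_force: [-0.6, 0.9, -0.1]
gripper_width: 0.0157
```

```bash
python3 -m handwheel '[0,-0.05,0.78,0,0,0, 0,-0.2,1.55,0,0,0, 0,-0.46,2.3,0,0,0, 0,-0.8,3.0,0,0,0, 0,-1.24,3.65,0,0,0, 0,-1.76,4.24,0,0,0, 0,-1.76,4.24,0,0,0]'
python3 - <<'E'
from h import *
c=viewer.capture("wrist");cv2.imwrite("pics/w3.png",c["img"][:,:,::-1])
E
```

```text
time_s: 4.6
tcp_pos: [0.5219, 0.2946, 0.1312]
eef_rot: [179.6, 0.3, 1.0]
contact_force: [5.2, -11.0, -12.2]
gripper_width: 0.0157
```

View pics/w3.png

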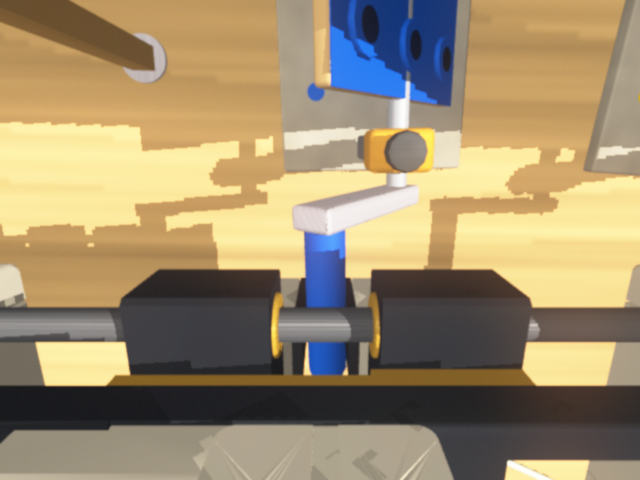

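The crank is turning, at about 50° now. The small inward force fits a spindle axis at y≈0.2575 and z≈0.104. I'll recentre the arc on that and carry on.

```bash
python3 -m handwheel '[0.1,-0.71,0.58,0,0,0, 0.1,-1.4,0.93,0,0,0, 0.1,-2.16,1.18,0,0,0, 0.1,-2.9,1.33,0,0,0, 0.1,-3.71,1.38,0,0,0, 0.1,-4.5,1.33,0,0,0, 0.1,-5.26,1.18,0,0,0, 0.1,-5.26,1.18,0,0,0]'
```

```text
time_s: 5.45
tcp_pos: [0.524, 0.2421, 0.1445]
eef_rot: [179.7, 0.1, 1.0]
contact_force: [0.1, 1.0, 5.5]
gripper_width: 0.0151
```

```bash
python3 -m handwheel '[0,-0.75,-0.3,0,0,0, 0,-1.46,-0.75,0,0,0, 0,-2.1,-1.2,0,0,0, 0,-2.7,-1.71,0,0,0, 0,-3.22,-2.3,0,0,0, 0,-3.66,-2.95,0,0,0, 0,-4.0,-3.65,0,0,0, 0,-4.0,-3.65,0,0,0]'
```

```text
time_s: 6.25
tcp_pos: [0.5244, 0.2016, 0.1068]
eef_rot: [179.6, 0.1, 1.0]
contact_force: [6.3, 2.7, -2.2]
gripper_width: 0.0158
```

```bash
python3 -m handwheel '[0,-0.2,-0.7,0,0,0, 0,-0.35,-1.4,0,0,0, 0,-0.41,-2.1,0,0,0, 0,-0.41,-2.5,0,0,0, 0,-0.41,-2.5,0,0,0]'
python3 - <<'E'
from h import *
c=viewer.capture("wrist");cv2.imwrite("pics/w4.png",c["img"][:,:,::-1])
E
```

```text
time_s: 6.75
tcp_pos: [0.5254, 0.1983, 0.0824]
eef_rot: [179.7, -0.0, 1.1]
contact_force: [1.2, 6.2, 9.7]
gripper_width: 0.0155
```

View pics/w4.png

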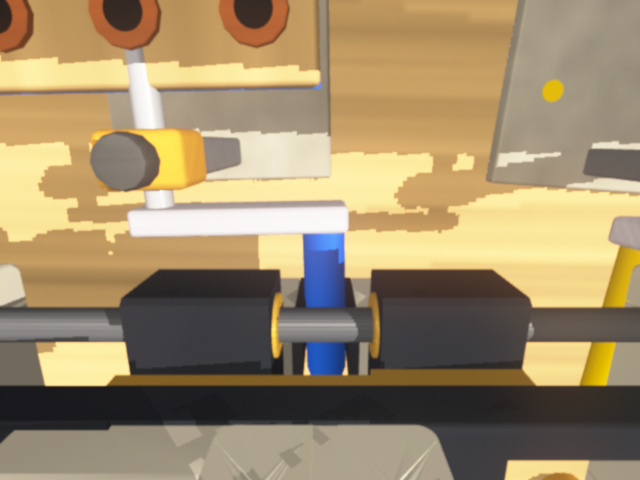

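The plate is copper side up with the arm level, and there is a 9.7 N reaction at the stop. I'll open part way and lift straight up.

```bash
python3 -m handwheel '[0,0,0,0,0,0, 0,0,0,0,0,0, 0,0,0,0,0,0, 0,0,0,0,0,0, 0,0,0,0,0,0, 0,0,0,0,0,0, 0,0,0,0,0,0, 0,0,0,0,0,0]' 90
python3 - <<'E'
from h import *
c=viewer.capture("wrist");cv2.imwrite("pics/w5.png",c["img"][:,:,::-1])
E
```

```text
time_s: 7.6
tcp_pos: [0.5254, 0.1983, 0.0823]
eef_rot: [179.7, -0.0, 1.1]
contact_force: [0.3, 1.2, 0.0]
gripper_width: 0.0566
```

View pics/w5.png

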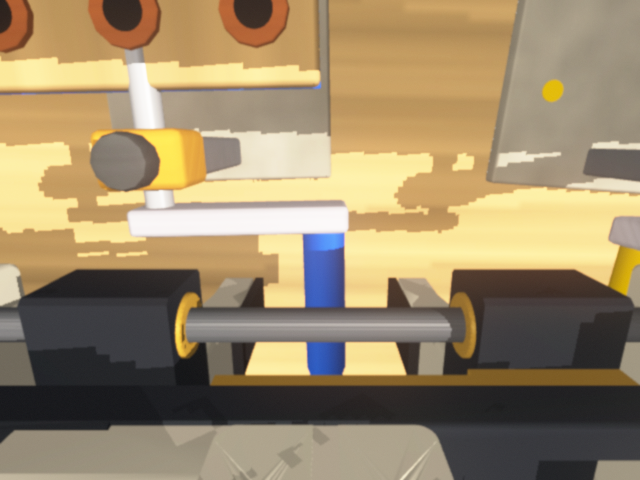

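The fingers are clear on both sides of the handle and the force is zero. Lifting now.

```bash
python3 -m handwheel '[0,0,2,0,0,0, 0,0,5,0,0,0, 0,0,9,0,0,0, 0,0,13,0,0,0, -2,0,17,0,0,0, -4,0,21,0,0,0, -6,0,22,0,0,0, -6,0,22,0,0,0]'
python3 - <<'E'
from h import *
for n in("wrist","scene","top"):
    c=viewer.capture(n);i=c["img"][:,:,::-1];cv2.imwrite(f"pics/{n}6.png",i)
a=cv2.imread("pics/wrist6.png");b=cv2.imread("pics/scene6.png")
cv2.imwrite("pics/both6.png",cv2.vconcat([cv2.resize(a[:270],(640,270)),b[150:430]]))
for n in("scene","top"):
    i0=cv2.imread(f"pics/{n}0.png").astype(int);i1=cv2.imread(f"pics/{n}6.png").astype(int)
    for nm,f in(("yel",lambda i:(i[:,:,1]>i[:,:,0]*2.0)&(i[:,:,2]>130)&(i[:,:,1]>i[:,:,2]*.72)),("grn",lambda i:(i[:,:,1]>i[:,:,2]*1.5+10))):
        bx={"scene":{"yel":(320,198,340,224),"grn":(115,245,130,268)},"top":{"yel":(288,260,305,296),"grn":(480,295,498,334)}}[n][nm]
        x0,y0,x1,y1=bx
        for i in(i0,i1):
            ys,xs=np.where(f(i[y0:y1,x0:x1]));print(n,nm,len(xs),xs.mean()+x0 if len(xs) else 0,ys.mean()+y0 if len(xs) else 0)
E
```

```text
time_s: 8.45
tcp_pos: [0.4646, 0.1987, 0.3054]
eef_rot: [179.9, -0.3, 1.1]
contact_force: [0.5, -0.0, -0.0]
gripper_width: 0.0567
scene yel 176 328.15909090909093 209.6931818181818
scene yel 178 328.2303370786517 209.74719101123594
scene grn 123 121.83739837398375 256.1544715447154
scene grn 123 121.83739837398375 256.1544715447154
top yel 220 296.21363636363634 278.0
top yel 224 296.1875 277.7857142857143
top grn 118 488.4406779661017 315.8050847457627
top grn 119 488.43697478991595 315.3529411764706
```

View pics/both6.png

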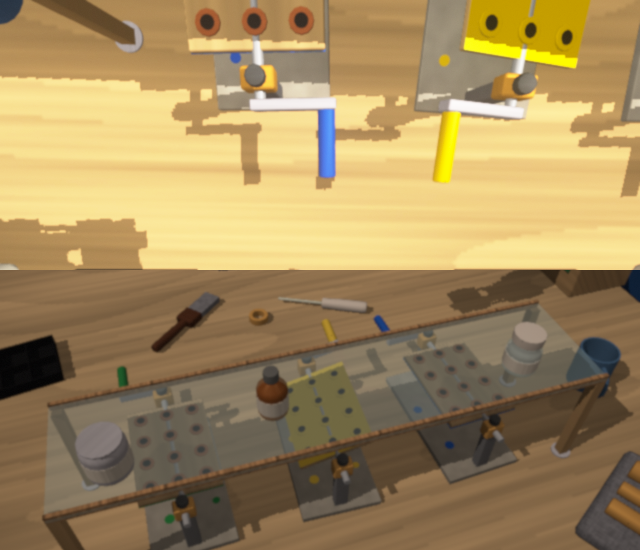

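The wrist view shows copper rings up and the handle on the right at (326,143). The yellow and green handles have not moved. One last check on the angle.

Run:
```python
from h import *
from plant import sensors
from scipy.spatial.transform import Rotation as R
s=sensors.get_state();cw,cs,ct=[viewer.capture(n) for n in("wrist","scene","top")]
T=np.eye(4);T[:3,:3]=R.from_euler("xyz",s["eef_rot"],degrees=True).as_matrix();T[:3,3]=s["tcp_pos"]
Pw=cw["camera_matrix"]@np.linalg.inv(T@cw["mount"])[:3];P=lambda c:c["camera_matrix"]@c["camera_from_world"][:3]
def mid(c,b):
    x0,y0,x1,y1=b;i=c["img"][y0:y1,x0:x1].astype(int);ys,xs=np.where(i[:,:,2]>i[:,:,0]*1.5+15);print(len(xs));return np.array([xs.mean()+x0,ys.mean()+y0])
a=mid(cw,(310,108,345,185));b=mid(cs,(370,190,392,216));X=cv2.triangulatePoints(Pw,P(cs),a.reshape(2,1),b.reshape(2,1));print(a,b,(X[:3]/X[3]).ravel(),s["contact_force"],s["qd"])
```

```text
1054
102
[325.0123 142.26  ] [380.598  203.2353] [0.5318 0.1948 0.1184] [ 0.0559  0.5983 -0.1594] [-0.4863  1.3768 -0.0255  0.0382 -0.011  -0.0812]
```

```bash
python3 -c "
from plant import r
print(r.close_job())"
```

```text
the job is handed in; nothing more can be done
None
```

I gripped the blue crank handle from above and turned it over the top to its far stop. Then I let go, lifted clear and handed the job in at about 8.6 s. No verdict was reported.

**Blue plate:** the last pictures show copper rings up with the handle on the robot's right. The tool felt about 10 N of upward push at the stop, which dropped to zero on release.

**Yellow and green plates:** their handles are within half a pixel of their starting image positions. The arm is touching nothing.

**Measurement that disagreed:** handle heights from the cameras came out 10–20 mm above the stated 105 mm. The blue handle read 0.125 m at the start and 0.118 m at the end, and the green handle, at the same stop, read 0.12 m. I put this down to camera bias and the visible top of the bar. I set the grip height at 0.110 m, and fitting the turning path put the spindle at about 0.103 m, which agrees with the stated height. I did not read the final angle directly. That it is within 11° of the stop rests on those heights, the stop force and the pictures.

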